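# Free the catch tank's lid seam and hold the lid open at 45 degrees

## Task

The funnel lid of the catch tank has gummed down: pick up the gasket scraper and guide its tip slowly (no faster than about 5 cm a second) along the front seam, where the lid's front edge meets the tank's rim, from the left end to the right end as the robot sees it. Then lay the scraper flat on the bench clear of the tank without dropping it, take the lid by its bar handle, raise it to 45 degrees (within about 5 degrees) and finish while still holding it there, so that I can reach in for the float bowl; the lid falls shut if let go. Leave the socket, the fuel cap and the spark plugs alone.

Things in the scene. Friction and masses are not known exactly. Their poses are not given: they have to be found in the camera images.
- tank: Grey steel catch tank fixed to the bench, 170 x 190 mm, turned up to 0.25 rad. Origin: centre of the underside on the bench; x away from the robot (to the hinge), y left, z up. Bare-metal rim flange 220 (x) x 230 (y) mm, its top 80 mm high. The dark lid, 180 (x) x 190 (y) x 8 mm, lies centred on the flange, leaving a 20 mm ledge in front of its front edge.
- seam_left (a point): Left end of the front seam: the corner between the lid's front edge (an 8 mm step) and the top of the flange ledge, 80 mm high, at x = -90, y = +75 mm in the tank's frame. The scraper's tip is in the seam when its point is at most 12 mm in front of the lid's edge, not over the lid, and at most 15 mm above the ledge.
- seam_right (a point): Right end of the front seam, at x = -90, y = -75 mm in the tank's frame; the seam is straight between the two ends, 150 mm long.
- lid (a joint): Opening angle of the lid in rad: 0 shut (as it starts), grows as its front edge rises, 0.785 is 45 degrees, stop at 1.9. Free hinge, no latch or spring; lid with funnel and handle weighs about 0.45 kg (0.3 to 0.6), and falls shut if let go.
- lid_hinge (a point): Centre of the lid's hinge line, along the tank's y axis, at x = +90 mm in the tank's frame, 80 mm above the bench. A brass ring with a red funnel (rim radius 41 mm, rim 58 mm above the lid's underside) is fixed in the lid, its centre 57 mm from the hinge line.
- lid_handle (a point): Middle of the lid's steel bar handle: round bar 12 mm thick, 100 mm long along the tank's y axis between two posts, its axis 43 mm above the lid's underside and 150 mm from the hinge line (lid shut: x = -60, z = 123 mm in the tank's frame); 35 mm from the bar's axis down to the lid. It can turn between finger pads as the lid swings.
- scraper: Loose gasket scraper, about 90 g, 180 mm long, lying on the bench: wooden handle 100 x 20 x 22 mm (long, wide, high), brass ferrule, steel shank 6 mm thick, flat tip 8 mm wide, 4 mm thick. Origin: centre of the handle's underside; x points to the tip, z up. It lies right or left, nearer the robot than the tank, its tip away from the robot within 0.3 rad.
- scraper_grip (a point): Where to grip the scraper: on the handle's centre line, 20 mm from its middle towards the tip, 11 mm above its underside (near the centre of mass).
- scraper_tip (a point): End of the scraper's tip, 110 mm ahead of scraper_grip along x and at the same height.
- socket: Chrome spark plug socket standing upright, 25 mm across, 65 mm high; origin at the centre of its underside. To be left alone.
- fuel_cap: Black plastic fuel cap, 54 mm across, 27 mm high with its grip bar; origin at the centre of its underside. To be left alone.
- plug0: Spark plug with white porcelain and copper tip lying on the bench, 75 mm long, 20 mm thick; origin under its hexagon. To be left alone.
- plug1: A second spark plug, the same. To be left alone.

How it is judged:
By the outcome, as a careful person would: the job done as asked, in the order asked, and still so for the second after the job is handed in, while the arm keeps its last pose, push and grip.
It also fails if it takes over 72 s, if anything falls off the work surface, if the arm or the gripper's body presses on something with over 40 N, if the wrist force passes 120 N, or if a joint passes its speed limit or range.

## Robot

A 6-joint arm with a two-finger parallel gripper is mounted at the origin on the work surface. World frame = base frame: x ahead of the robot, y to its left, z up, the work surface at z = 0. Lengths are in m, angles in rad, forces in N, time in s.
With the tool pointing down it reaches from about 0.35 to 0.775 m from the base axis. Payload 7.3 kg.
Tool frame: the origin (TCP) lies at the centre of the arm's flange, where the gripper is bolted on; the fingertips stand 178 mm ahead of it and the grasp point (between the pads) lies 159 mm ahead of it; z points along the fingers, y is the line along which they close (so a half turn about z gives the same grasp; the last joint's range is limited). The gripper opens to 92 mm and grips with 3 to 60 N. Pads are 19 mm wide; open, the fingers measure 130 mm over their backs; the gripper's body (75 mm by 190 mm) begins 47 mm behind the grasp point.
Start: joints at [1.181, 0.342, 1.524, -0, 1.275, -0.146], TCP at [0.127, 0.509, 0.405] pointing down, gripper open.
Joint ranges: [-2.53, 2.53], [-0.77, 2.02], [0.04, 2.7], [-1, 4.14], [0.28, 2.66], [-3.11, 3.11]. Speed limits (rad/s): [2.57, 2.57, 3.14, 3.14, 3.14, 3.14].

## Interface

Orientations are given as [roll, pitch, yaw] about the fixed x, y, z axes, in that order (R = Rz(yaw) Ry(pitch) Rx(roll)).
In Python, from cell import robot, eyes, job gives the robot as it stands (robot), with the cameras (eyes) and the job (job).
- The arm moves only by the shell command python3 drive.py 'ROWS' [OPENING] [FORCE]. ROWS is a JSON object whose key "plan" holds a list of rows, 1 to 8 of them, each of 6 numbers: dx, dy, dz in normalised numbers (1 is 1000 mm), then a rotation vector rx, ry, rz in shares of 180 degrees (1.0 is 180 degrees); each row shifts and turns the commanded pose from where the row before left it, along the tool's axes as they then stand; what a row does not reach is not made up. A row lasts 1/12 s, in which the tool goes at most 0.0417 m and 0.125 rad, less where a joint would pass 70% of its speed; a pose out of reach is approached as far as the arm can. OPENING is the finger opening in m, set as the command begins (- or left out keeps the last). The fingers move at their own pace and stop on an object; FORCE is the grip in N (left out, the last holds). Time passes only in rows, so rows that do not move let the fingers close. It prints the time, the measured TCP pose, the force, the opening and the grip force at its end. A shift or turn number past 1, either way, is cut back to 1. Input that does not fit is refused with a message, and nothing moves.
- robot.observe(): the state, without advancing time (a new reading comes with each control period).
- eyes.read_camera(name): name is "scene" or "top" or "wrist"; returns a dict with "image" (400x640x3 uint8, red, green, blue), "fx", "fy", "cx", "cy" (pixels), "pose" (4x4, takes a point from camera to world coordinates). Camera axes: x right, y down, z forward; pixel columns grow to the right and rows downward; lengths in m; the calibration is good to about 2 mm. The wrist camera is an equidistant fisheye: a pixel r from the principal point sees the ray r / f radians off the axis. A picture is of the moment at which its call begins. There is no depth.
- job.hand_in(): hands the job in; it is judged then, once.
The state is a dict: "time": time; "qpos": joint angles; "qvel": joint speeds; "joint_efforts": joint torques, N m; "tool_pos": TCP position; "tool_rot": TCP orientation; "contact_force": force on the tool from outside, world axes, zero at the start; "torque": the same for the moment, N m; "opening": finger opening in m; "grip_force": force on a finger pad.
Only numpy, scipy, OpenCV 4.12 (cv2) and the standard library are available. Lean on these libraries where they do the work, as an engineer would, in place of code of your own. Each camera call takes 0.05 s, during which the arm holds its last target. There are 200 camera calls.

## Working session

There is one attempt and no reset: what is moved stays moved. The work goes in short steps, Python scripts to look and compute and a shell command to move; the robot and the scene stay as the last step left them, time stands still between calls to the robot, and variables do not carry over. Pictures are saved under pics/ and viewed, at most 10 in all, crops included, and the job is handed in when it is done.

```bash
ls; mkdir -p pics; python3 - <<'E'
from cell import robot, eyes, job
import cv2,numpy as np
for n in ["scene","top"]:
    c=eyes.read_camera(n); cv2.imwrite(f"pics/{n}0.png",c["image"][:,:,::-1]); print(n,c["fx"],c["fy"],c["cx"],c["cy"],np.round(c["pose"],4).tolist())
o=robot.observe(); print(o)
E
```

```text
cell.py
drive.py
pics
scene 498.2485365511986 498.2485365511986 322.96872213543503 198.97640312707665 [[0.1344, 0.815, -0.5637, 1.254], [0.9909, -0.111, 0.0757, -0.0846], [-0.0008, -0.5688, -0.8225, 1.0558], [0.0, 0.0, 0.0, 1.0]]
top 418.7155573368816 418.7155573368816 316.8265528108364 192.82705038258376 [[0.0065, -0.9913, 0.1313, 0.4382], [-0.9999, -0.0085, -0.0148, 0.0072], [0.0158, -0.1312, -0.9912, 1.2517], [0.0, 0.0, 0.0, 1.0]]
{'time': 0.1, 'qpos': array([ 1.18099910e+00,  3.42660740e-01,  1.52485614e+00,  2.44539230e-06,
        1.27539726e+00, -1.46016224e-01]), 'qvel': array([ 0.00078688, -0.0006359 , -0.00296914,  0.0018191 ,  0.00161369,
        0.00094487]), 'joint_efforts': array([ 2.37409833e-03, -4.32008207e+01, -2.44690830e+01,  7.20658922e-02,
        5.25405875e-02, -6.58372505e-05]), 'tool_pos': array([0.12666936, 0.50938762, 0.40413312]), 'tool_rot': array([-3.14028557e+00, -1.94587166e-04,  2.89781081e+00]), 'contact_force': array([-0.47524503,  0.45811987,  0.30707491]), 'torque': array([ 0.00891753,  0.03903373, -0.02618334]), 'grip_force': 0.0, 'opening': 0.09185962187372536}
```

View pics/top0.png

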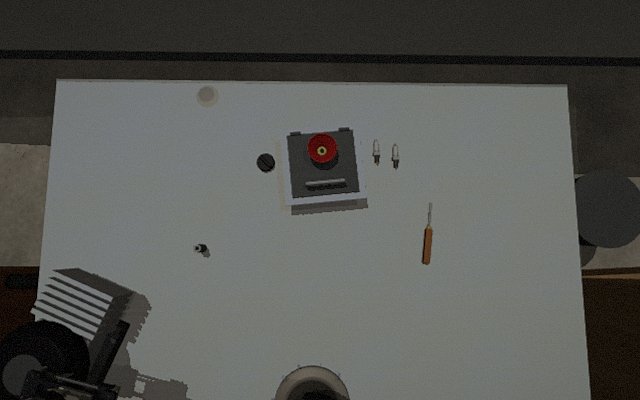

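View pics/scene0.png

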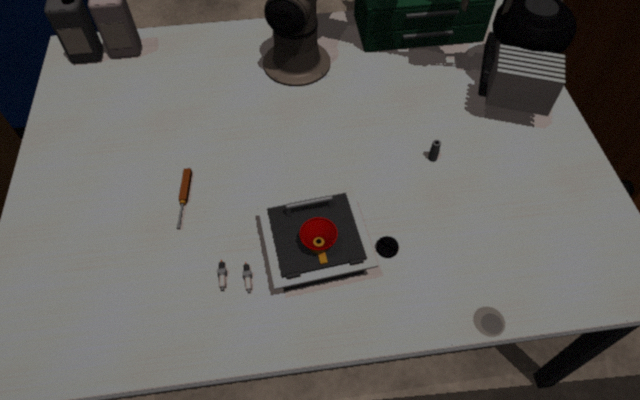

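The top view shows the lid around (322,165) with its handle at (325,183), the scraper from about (427,262) to its tip at (430,204), the plugs at (377,152) and (396,156), the cap at (266,162) and the socket at (200,248). The scene view shows the same layout from the far side, with the scraper at (184,197) and the lid at (317,235). Next I'll measure the scraper and the lid.

```bash
cat > h.py <<'E'
from cell import robot, eyes, job
import cv2,numpy as np
from scipy.spatial.transform import Rotation as R
def cast(c,px,z):
    px=np.atleast_2d(px).astype(float)
    d=np.c_[(px[:,0]-c["cx"])/c["fx"],(px[:,1]-c["cy"])/c["fy"],np.ones(len(px))]@c["pose"][:3,:3].T
    o=c["pose"][:3,3]; return o+d*((z-o[2])/d[:,2])[:,None]
def proj(c,P):
    p=(np.atleast_2d(P)-c["pose"][:3,3])@c["pose"][:3,:3]
    return np.c_[c["fx"]*p[:,0]/p[:,2]+c["cx"],c["fy"]*p[:,1]/p[:,2]+c["cy"]]
E
python3 - <<'E'
from h import *
for n,roi,z in [("top",(400,190,60,90),.011),("scene",(165,155,40,60),.016)]:
    c=eyes.read_camera(n);im=c["image"];hsv=cv2.cvtColor(im,cv2.COLOR_RGB2HSV)
    x,y,w,h=roi;m=(hsv[...,1]>120)&(hsv[...,0]<25);k=np.zeros_like(m);k[y:y+h,x:x+w]=1
    v,u=np.nonzero(m&k);P=cast(c,np.c_[u,v],z)[:,:2]
    mu=P.mean(0);U,S,V=np.linalg.svd(P-mu);a=V[0]*np.sign(V[0][0]);t=(P-mu)@a
    print(n,"handle",len(u),mu,"yaw",np.arctan2(a[1],a[0]),t.min(),t.max(), "mid",mu+a*(t.min()+t.max())/2)
    g=im.astype(int).sum(2)
    print("median bench",np.median(g[y:y+h,x:x+w]))
    # lid
    if n=="top": x,y,w,h=270,115,110,105
    else: x,y,w,h=250,185,135,110
    crop=cv2.resize(im[y:y+h,x:x+w],None,fx=5,fy=5,interpolation=cv2.INTER_CUBIC)
    crop=np.clip(crop.astype(float)*1.6,0,255).astype(np.uint8)
    cv2.imwrite(f"pics/lid_{n}.png",crop[:,:,::-1])
    cv2.imwrite(f"pics/both.png",crop[:,:,::-1]) 
a=cv2.imread("pics/lid_top.png");b=cv2.imread("pics/lid_scene.png")
a=cv2.resize(a,None,fx=.7,fy=.7);b=cv2.resize(b,None,fx=.6,fy=.6)
h=max(a.shape[0],b.shape[0]);o=np.zeros((h,a.shape[1]+b.shape[1],3),np.uint8);o[:a.shape[0],:a.shape[1]]=a;o[:b.shape[0],a.shape[1]:]=b
cv2.imwrite("pics/both.png",o);print(o.shape)
E
```

```text
top handle 243 [ 0.44945117 -0.33779952] yaw -0.11301963721152496 -0.050309581187613146 0.056335121380662385 mid [ 0.45244472 -0.3381393 ]
median bench 358.0
scene handle 274 [ 0.45199541 -0.33718891] yaw -0.09814666962483137 -0.055290395908282296 0.057200596758903724 mid [ 0.45294592 -0.3372825 ]
median bench 387.0
(368, 790, 3)
```

View pics/both.png

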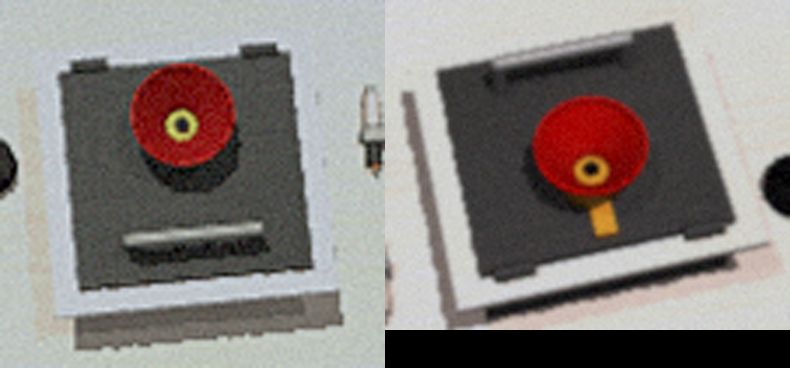

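The crops show the dark lid with sharp edges: front edge in the top crop from (80,288) to (312,268), handle bar from (125,240) to (262,228), and the hinge lugs and funnel at the rear. I'll fit the lid now.

```bash
python3 - <<'E'
from h import *
for n,roi,ax in [("top",(280,120,85,86),0),("scene",(255,185,115,100),0)]:
    c=eyes.read_camera(n);im=cv2.GaussianBlur(c["image"],(3,3),0).astype(int);x,y,w,h=roi
    m=np.zeros(im.shape[:2],np.uint8);m[y:y+h,x:x+w]=((im[y:y+h,x:x+w].min(2)<70))
    m[y:y+h,x:x+w]|=(im[y:y+h,x:x+w,0]-im[y:y+h,x:x+w,2]>40).astype(np.uint8)
    m=cv2.morphologyEx(m,cv2.MORPH_CLOSE,np.ones((9,9)));m=cv2.morphologyEx(m,cv2.MORPH_OPEN,np.ones((15,15)))
    ct=max(cv2.findContours(m,0,cv2.CHAIN_APPROX_NONE)[0],key=cv2.contourArea)[:,0]
    P=cast(c,ct,.088)[:,:2]
    r=cv2.minAreaRect((P*1000).astype(np.float32));print(n,r);b=cv2.boxPoints(r);print(np.round(b))
    A=im.sum(2); 
    # handle bar: bright pixels inside lid
    k=cv2.erode(m,np.ones((9,9)))>0
    hm=k&(im.min(2)>75)
    v,u=np.nonzero(hm);Q=cast(c,np.c_[u,v],.127)[:,:2]
    if len(u)>5: print("bar",len(u),cv2.minAreaRect((Q*1000).astype(np.float32)),Q.mean(0))
E
```

```text
top ((659.9443359375, -27.882034301757812), (216.72251892089844, 189.478271484375), 4.546658515930176)
[[ 544.   58.]
 [ 559. -131.]
 [ 775. -114.]
 [ 760.   75.]]
bar 448 ((592.8643798828125, -34.33927917480469), (59.7354621887207, 150.45367431640625), 5.774753093719482) [ 0.58328031 -0.04053524]
scene ((697.374755859375, -24.215248107910156), (215.64227294921875, 189.1978759765625), 5.757717609405518)
[[ 581.   59.]
 [ 600. -129.]
 [ 814. -108.]
 [ 795.   81.]]
bar 522 ((799.2987060546875, -10.791938781738281), (20.636978149414062, 128.8016357421875), 5.946283340454102) [ 0.7997019  -0.01222794]
```

```bash
python3 - <<'E'
from h import *
for n,ps in [("top",[(292.9,197.3),(359.1,191.6),(287.1,136.4),(352.6,129.9)]),("scene",[(345.7,193),(267.7,208.3),(366.7,259),(282.3,277.3)])]:
    c=eyes.read_camera(n);print(n,np.round(cast(c,ps,.088)*1000).tolist())
    im=cv2.GaussianBlur(c["image"],(3,3),0).astype(int)
    x,y,w,h=(280,120,90,83) if n=="top" else (255,185,120,98)
    m=np.zeros(im.shape[:2],np.uint8);m[y:y+h,x:x+w]=im[y:y+h,x:x+w,1]<70
    N,L,st,_=cv2.connectedComponentsWithStats(m);i=1+np.argmax(st[1:,4]);print(st[i])
    m=(L==i).astype(np.uint8);ct=cv2.findContours(m,0,1)[0];ct=max(ct,key=cv2.contourArea);m=cv2.drawContours(m*0,[ct],-1,1,-1);m=cv2.morphologyEx(m,cv2.MORPH_OPEN,np.ones((17,17)))
    ct=max(cv2.findContours(m,0,cv2.CHAIN_APPROX_NONE)[0],key=cv2.contourArea)[:,0]
    r=cv2.minAreaRect((cast(c,ct,.088)[:,:2]*1000).astype(np.float32));print(r,np.round(cv2.boxPoints(r)).tolist())
E
```

```text
top [[579.0, 57.0, 88.0], [597.0, -129.0, 88.0], [754.0, 76.0, 88.0], [775.0, -111.0, 88.0]]
[ 287  128   72   70 3995]
((677.1229858398438, -25.936325073242188), (179.85977172851562, 187.6285400390625), 5.731999397277832) [[578.0, 58.0], [597.0, -128.0], [776.0, -110.0], [757.0, 76.0]]
scene [[581.0, 60.0, 88.0], [600.0, -127.0, 88.0], [761.0, 78.0, 88.0], [780.0, -109.0, 88.0]]
[ 268  194   98   85 5666]
((683.0728759765625, -25.817481994628906), (186.36424255371094, 189.07305908203125), 5.602340221405029) [[581.0, 59.0], [600.0, -129.0], [785.0, -111.0], [767.0, 77.0]]
```

The manual's scale: turns go in shares of 180 degrees. Converting my numbers, -0.07 rad is -0.0223.

```bash
python3 drive.py '{"plan": [[-0.031,-0.0247,0,0,0,0],[-0.031,-0.0247,0,0,0,0],[-0.031,-0.0247,0,0,0,0],[-0.031,-0.0247,0,0,0,0],[-0.031,-0.0247,0,0,0,0],[-0.031,-0.0247,0,0,0,0],[-0.031,-0.0247,0,0,0,0]]}' 0.05 && python3 drive.py '{"plan": [[-0.031,-0.0247,0,0,0,0],[-0.031,-0.0247,0,0,0,0],[-0.031,-0.0247,0,0,0,0],[-0.031,-0.0247,0,0,0,0],[-0.031,-0.0247,0,0,0,0],[-0.031,-0.0247,0,0,0,0]]}' && python3 drive.py '{"plan": [[-0.0122,-0.0382,0.0095,0,0,0],[-0.0122,-0.0382,0.0095,0,0,0],[-0.0122,-0.0382,0.0095,0,0,0],[-0.0122,-0.0382,0.0095,0,0,0],[-0.0122,-0.0382,0.0095,0,0,0],[-0.0122,-0.0382,0.0095,0,0,0]]}' && python3 drive.py '{"plan": [[-0.0122,-0.0382,0.0095,0,0,0],[-0.0122,-0.0382,0.0095,0,0,0],[-0.0122,-0.0382,0.0095,0,0,0],[-0.0122,-0.0382,0.0095,0,0,0],[-0.0122,-0.0382,0.0095,0,0,0],[0,0,0,0,0,-0.0223],[0,0,0,0,0,-0.0223],[0,0,0,0,0,0]]}'; python3 - <<'E'
from h import *
c=eyes.read_camera("wrist");cv2.imwrite("pics/w1.png",np.clip(c["image"][:,:,::-1]*1.5,0,255).astype(np.uint8));print(c["fx"],c["cx"],c["cy"],np.round(c["pose"],3).tolist());o=robot.observe();print(o["qpos"])
E
```

```text
time: 0.98
tool_pos: [0.2962, 0.2877, 0.405]
tool_rot: [3.141, 0.0, 2.898]
contact_force: [1.2, 0.4, 0.2]
opening: 0.0518
grip_force: 0.0
time: 1.48
tool_pos: [0.4411, 0.0987, 0.4049]
tool_rot: [3.141, 0.001, 2.897]
contact_force: [-0.3, 1.4, 0.5]
opening: 0.0502
grip_force: 0.0
time: 1.98
tool_pos: [0.4557, -0.1415, 0.3474]
tool_rot: [3.142, 0.001, 2.898]
contact_force: [2.2, 0.7, 0.8]
opening: 0.0501
grip_force: 0.0
time: 2.65
tool_pos: [0.4688, -0.3404, 0.2995]
tool_rot: [3.141, -0.001, 3.039]
contact_force: [0.9, -0.8, 0.2]
opening: 0.05
grip_force: 0.0
309.70691628693146 321.101813360646 195.68591284349728 [[0.101, 0.948, 0.301, 0.387], [0.995, -0.096, -0.03, -0.332], [0.001, 0.302, -0.953, 0.28], [0.0, 0.0, 0.0, 1.0]]
[-7.59463461e-01  5.38494299e-01  1.51536286e+00  1.67604319e-04
  1.08828060e+00 -2.22465433e+00]
```

View pics/w1.png

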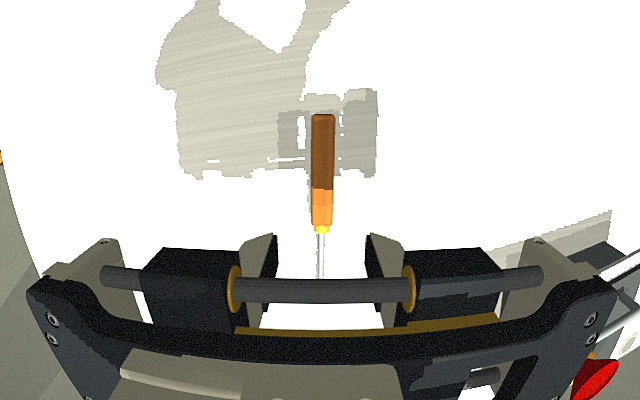

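The wrist view shows the scraper between the open fingers, with its handle centre line running from about (323,116) to (321,226), ferrule at (321,230). I'll cast those two ends onto the bench as a check.

```bash
python3 - <<'E'
from h import *
c=eyes.read_camera("wrist")
for p in [(323,116),(321,226)]:
    d=np.array(p)-[c["cx"],c["cy"]];r=np.hypot(*d);t=r/c["fx"];v=c["pose"][:3,:3]@np.r_[d/r*np.sin(t),np.cos(t)];o=c["pose"][:3,3];print(o+v*((.022-o[2])/v[2]))
E
```

```text
[ 0.40011918 -0.33045896  0.022     ]
[ 0.49734145 -0.34227926  0.022     ]
```

```bash
python3 drive.py '{"plan": [[0,0.0015,0.035,0,0,0],[0,0,0.035,0,0,0],[0,0,0.025,0,0,0],[0,0,0.0145,0,0,0],[0,0,0.009,0,0,0],[0,0,0,0,0,0]]}' && python3 drive.py '{"plan": [[0,0,0,0,0,0],[0,0,0,0,0,0],[0,0,0,0,0,0],[0,0,0,0,0,0],[0,0,0,0,0,0],[0,0,0,0,0,0]]}' 0.01 40
```

```text
time: 3.25
tool_pos: [0.4691, -0.3373, 0.1802]
tool_rot: [3.14, -0.002, 3.037]
contact_force: [-0.2, 0.3, 0.2]
opening: 0.0497
grip_force: 0.0
time: 3.75
tool_pos: [0.4694, -0.3383, 0.1825]
tool_rot: [-3.141, 0.001, 3.038]
contact_force: [0.4, -0.8, 4.9]
opening: 0.0196
grip_force: 40.0
```

Scaled: -0.102 rad is -0.0325.

```bash
python3 drive.py '{"plan": [[0,0,-0.025,0,0,0],[0,0,-0.04,0,0,0],[0,0,-0.04,0,0,0],[0,0,-0.03,0,0,0],[0,0,0,0,0,-0.0325],[0,0,0,0,0,-0.0325],[0,0,0,0,0.0318,0],[0,0,0,0,0.0318,0]]}'; cat >> h.py <<'E'
TC=np.array([.678,-.026,0]);TH=.1
def tank(x,y,z=0): return TC+R.from_euler("z",TH).apply([x,y,z])
OFF=np.array([-.11,0,.1715])
def state(): 
    o=robot.observe(); return o["tool_pos"],R.from_euler("xyz",o["tool_rot"])
def totarget(tip,off=OFF):
    p,r=state(); return r.inv().apply(tip-(p+r.apply(off)))
E
python3 - <<'E'
from h import *
p,r=state();print(p,"tip now",p+r.apply(OFF),"xdir",-r.apply([1,0,0]));t=tank(-.0955,.08,.14);print(t,totarget(t))
E
```

```text
time: 4.42
tool_pos: [0.4686, -0.3382, 0.3174]
tool_rot: [-3.141, -0.204, -3.042]
contact_force: [-0.2, -0.3, -0.8]
opening: 0.0198
grip_force: 40.0
[ 0.46861227 -0.33818005  0.31737659] tip now [ 0.54127292 -0.33108958  0.12715985] xdir [ 0.97449061  0.09690016 -0.20243126]
[0.57499043 0.04406624 0.14      ] [-0.06661081  0.36995734 -0.02716988]
```

```bash
python3 drive.py '{"plan": [[0,0.02,-0.0047,0,0,0],[-0.0067,0.037,-0.0047,0,0,0],[-0.0067,0.037,-0.0047,0,0,0],[-0.0067,0.037,-0.0047,0,0,0],[-0.0067,0.037,-0.0047,0,0,0]]}' && python3 drive.py '{"plan": [[-0.0067,0.037,0,0,0,0],[-0.0067,0.037,0,0,0,0],[-0.0067,0.037,0,0,0,0],[-0.0067,0.037,0,0,0,0],[-0.0067,0.037,0,0,0,0],[0,0.018,0,0,0,0],[0,0,0,0,0,0]]}'; python3 - <<'E'
from h import *
p,r=state();tip=p+r.apply(OFF);print(p,"tip now",tip)
o=[]
for n in ["top","scene"]:
    c=eyes.read_camera(n);q=proj(c,tip)[0];print(n,q)
    u,v=q.astype(int);u-=30;v-=30
    k=cv2.resize(c["image"][v:v+60,u:u+60],(390,390),interpolation=cv2.INTER_CUBIC);print(u,v);o.append(np.clip(k*1.6,0,255).astype(np.uint8)[:,:,::-1])
cv2.imwrite("pics/tip1.png",np.hstack(o))
E
```

```text
time: 4.83
tool_pos: [0.4829, -0.1662, 0.3344]
tool_rot: [3.141, -0.2, -3.042]
contact_force: [1.1, 0.4, -0.5]
opening: 0.0199
grip_force: 40.0
time: 5.42
tool_pos: [0.495, 0.0409, 0.3276]
tool_rot: [3.14, -0.201, -3.037]
contact_force: [0.2, -0.4, -1.3]
opening: 0.0197
grip_force: 40.0
[0.49496903 0.04092965 0.32763699] tip now [0.56817231 0.04886847 0.13766198]
top [294.99992447 199.16813107]
264 169
scene [340.66120683 176.67184404]
310 146
```

View pics/tip1.png

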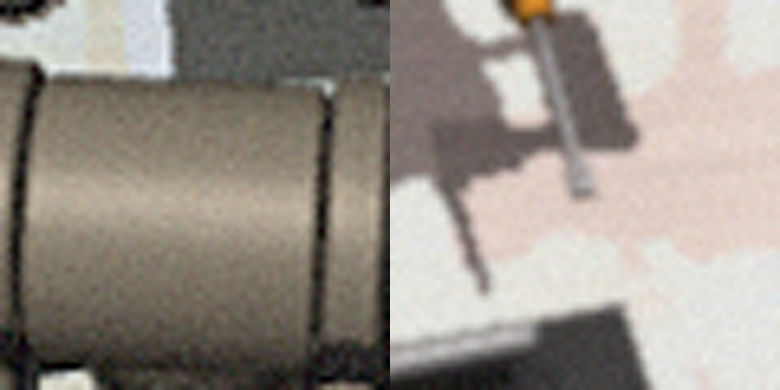

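The scene crop puts the tip's end at pixel (339.5,176.3), against a predicted (340.7,176.7). The tip offset is therefore good to about 2 mm; the arm hides the tip in the top view.

```bash
python3 - <<'E'
from h import *
p,r=state()
print(totarget(tank(-.0965,.08,.1)),totarget(tank(-.0965,.08,.087)))
E
```

```text
[-0.01246164 -0.00191288  0.03607798] [-0.01504479 -0.00190859  0.04881876]
```

```bash
python3 drive.py '{"plan": [[-0.0031,-0.0005,0.009,0,0,0],[-0.0031,-0.0005,0.009,0,0,0],[-0.0031,-0.0005,0.009,0,0,0],[-0.0031,-0.0004,0.009,0,0,0],[0,0,0,0,0,0],[0,0,0,0,0,0]]}'; python3 - <<'E'
from h import *
p,r=state();tip=p+r.apply(OFF);print(r.as_euler("xyz"),"tip now",tip, "tank",R.from_euler("z",-TH).apply(tip-TC),totarget(tank(-.0965,.08,.087)))
c=eyes.read_camera("scene");print(proj(c,tip),proj(c,[tank(-.09,.095,.088),tank(-.09,-.095,.088)]))
u,v=315,165
k=cv2.resize(c["image"][v:v+50,u:u+50],(500,500),interpolation=cv2.INTER_CUBIC);cv2.imwrite("pics/tip2.png",np.clip(k*1.6,0,255).astype(np.uint8)[:,:,::-1])
E
```

```text
time: 6.02
tool_pos: [0.5007, 0.0356, 0.2891]
tool_rot: [3.141, -0.202, -3.042]
contact_force: [-0.2, -0.3, -0.7]
opening: 0.0197
grip_force: 40.0
[ 3.1411756  -0.20204423 -3.04214313] tip now [0.57367213 0.04295286 0.09896555] tank [-0.09692287  0.07902379  0.09896555] [-0.0028149   0.00097158  0.01163781]
[[338.08789082 188.66797055]] [[345.19432433 192.38597676]
 [266.4668496  207.86295335]]
```

View pics/tip2.png

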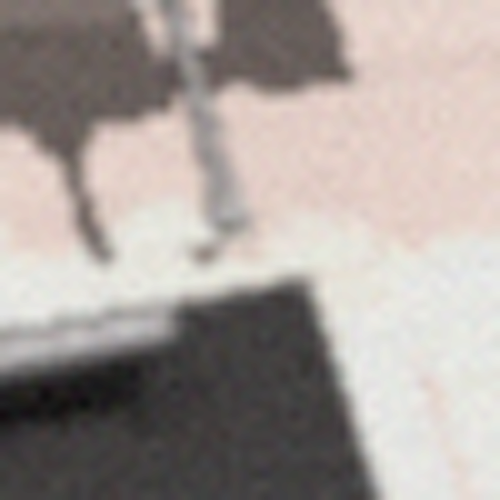

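The tip's end is at pixel (337.8,187.5) and the lid edge below it at row 194.2. That is about 1 px further from the lid than predicted, so I'll set the tip 2 mm closer on the way down.

```bash
python3 drive.py '{"plan": [[-0.002,0.0005,0.004,0,0,0],[-0.002,0.0005,0.004,0,0,0],[-0.001,0,0.0035,0,0,0],[0,0,0,0,0,0],[0,0,0,0,0,0]]}'; cat > rep.py <<'E'
from h import *
p,r=state();tip=p+r.apply(OFF);print("tank tip",np.round(R.from_euler("z",-TH).apply(tip-TC),4),"delta to (-.0945,*,.086) end",np.round(totarget(tank(-.0945,-.08,.086)),4))
c=eyes.read_camera("scene");q=proj(c,tip)[0];print(q)
u,v=int(q[0])-22,int(q[1])-22
k=cv2.resize(c["image"][v:v+45,u:u+45],(450,450),interpolation=cv2.INTER_CUBIC);cv2.imwrite("pics/tip3.png",np.clip(k*1.6,0,255).astype(np.uint8)[:,:,::-1]);print(u,v)
E
python3 rep.py
```

```text
time: 6.48
tool_pos: [0.5032, 0.0374, 0.2775]
tool_rot: [3.141, -0.201, -3.041]
contact_force: [0.1, 0.1, -0.6]
opening: 0.0194
grip_force: 40.0
tank tip [-0.094   0.0806  0.0876] delta to (-.0945,*,.086) end [ 0.0003 -0.1606  0.0016]
[338.92022962 192.32395175]
316 170
```

View pics/tip3.png

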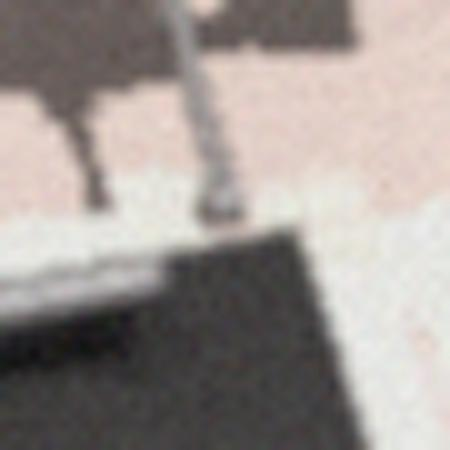

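The tip's end sits at (338.2,191.8), with the lid edge just ahead at row 194.1, about 5 mm. I'll start the slow scrape at 3.6 cm/s.

```bash
python3 drive.py '{"plan": [[0,-0.001,0.001,0,0,0],[0,-0.003,0.0005,0,0,0],[0,-0.003,0,0,0,0],[0,-0.003,0,0,0,0],[0,-0.003,0,0,0,0],[0,-0.003,0,0,0,0],[0,-0.003,0,0,0,0],[0,-0.003,0,0,0,0]]}'|grep -E "cont|pos" && python3 drive.py '{"plan": [[0,-0.003,0,0,0,0],[0,-0.003,0,0,0,0],[0,-0.003,0,0,0,0],[0,-0.003,0,0,0,0],[0,-0.003,0,0,0,0],[0,-0.003,0,0,0,0],[0,-0.003,0,0,0,0],[0,-0.003,0,0,0,0]]}'|grep -E "cont|pos"; python3 rep.py
```

```text
tool_pos: [0.5052, 0.015, 0.2763]
contact_force: [0.0, 0.3, -1.1]
tool_pos: [0.5076, -0.0088, 0.2763]
contact_force: [0.2, 0.1, -0.3]
tank tip [-0.0941  0.0342  0.0863] delta to (-.0945,*,.086) end [ 0.0003 -0.1142  0.0004]
[319.9645135  196.28149541]
297 174
```

```bash
python3 drive.py '{"plan": [[0,-0.003,0,0,0,0],[0,-0.003,0,0,0,0],[0,-0.003,0,0,0,0],[0,-0.003,0,0,0,0],[0,-0.003,0,0,0,0],[0,-0.003,0,0,0,0],[0,-0.003,0,0,0,0],[0,-0.003,0,0,0,0]]}'|grep -E "cont|pos" && python3 drive.py '{"plan": [[0,-0.003,0,0,0,0],[0,-0.003,0,0,0,0],[0,-0.003,0,0,0,0],[0,-0.003,0,0,0,0],[0,-0.003,0,0,0,0],[0,-0.003,0,0,0,0],[0,-0.003,0,0,0,0],[0,-0.003,0,0,0,0]]}'|grep -E "cont|pos"; python3 rep.py
```

```text
tool_pos: [0.51, -0.0327, 0.2763]
contact_force: [-0.3, -0.6, 0.1]
tool_pos: [0.5124, -0.0565, 0.2763]
contact_force: [-0.1, -0.6, -0.7]
tank tip [-0.0941 -0.0138  0.0864] delta to (-.0945,*,.086) end [ 0.0004 -0.0662  0.0004]
[300.18154543 200.17592719]
278 178
```

View pics/tip3.png

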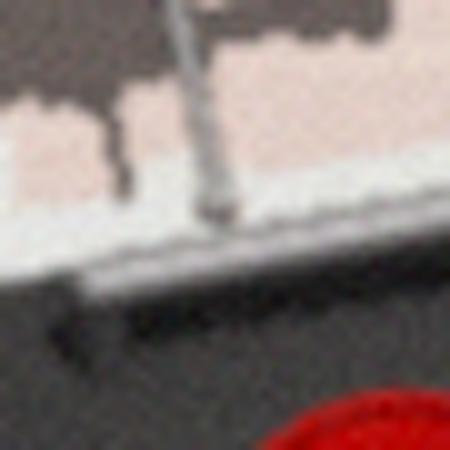

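The tip at (300,199.8) is still right before the lid edge, behind the handle bar, so I'll carry on.

```bash
python3 drive.py '{"plan": [[0,-0.003,0,0,0,0],[0,-0.003,0,0,0,0],[0,-0.003,0,0,0,0],[0,-0.003,0,0,0,0],[0,-0.003,0,0,0,0],[0,-0.003,0,0,0,0],[0,-0.003,0,0,0,0],[0,-0.003,0,0,0,0]]}'|grep -E "cont|pos" && python3 drive.py '{"plan": [[0,-0.003,0,0,0,0],[0,-0.003,0,0,0,0],[0,-0.003,0,0,0,0],[0,-0.003,0,0,0,0],[0,-0.003,0,0,0,0],[0,-0.003,0,0,0,0],[0,-0.003,0,0,0,0],[0,-0.003,0,0,0,0]]}'|grep -E "cont|pos" && python3 drive.py '{"plan": [[0,-0.003,0,0,0,0],[0,-0.003,0,0,0,0],[0,-0.003,0,0,0,0],[0,-0.003,0,0,0,0],[0,-0.003,0,0,0,0],[0,-0.003,0,0,0,0],[0,0,0,0,0,0],[0,0,0,0,0,0]]}'; python3 rep.py
```

```text
tool_pos: [0.5148, -0.0804, 0.2763]
contact_force: [-0.8, 0.3, -0.4]
tool_pos: [0.5172, -0.1043, 0.2762]
contact_force: [0.4, 0.3, -0.6]
time: 11.3
tool_pos: [0.5189, -0.1221, 0.2762]
tool_rot: [3.141, -0.2, -3.042]
contact_force: [0.7, 1.5, -0.8]
opening: 0.0198
grip_force: 40.0
tank tip [-0.0941 -0.0797  0.0863] delta to (-.0945,*,.086) end [ 0.0003 -0.0003  0.0004]
[272.69068347 205.57340985]
250 183
```

Scaled: -0.1 rad is -0.0318.

```bash
python3 drive.py '{"plan": [[0.01,0,-0.01,0,0,0],[0.015,0,-0.03,0,0,0],[0.015,0,-0.03,0,0,0],[0,0,0,0,-0.0318,0],[0,0,0,0,-0.0318,0]]}'|grep -E "cont|pos" && python3 drive.py '{"plan": [[0.008,-0.02,0,0,0,0],[0.0146,-0.036,0,0,0,0],[0.0146,-0.036,0,0,0,0],[0.0146,-0.036,0,0,0,0],[0.0146,-0.036,0,0,0,0],[0.007,-0.018,0.02,0,0,0],[0,0,0.03,0,0,0],[0,0,0,0,0,0]]}'
```

```text
tool_pos: [0.4941, -0.1243, 0.3549]
contact_force: [0.0, 0.3, -2.0]
time: 12.43
tool_pos: [0.4372, -0.313, 0.2982]
tool_rot: [3.135, -0.006, -3.044]
contact_force: [-2.1, 1.6, -1.8]
opening: 0.02
grip_force: 40.0
```

```bash
python3 drive.py '{"plan": [[0,0,0.02,0,0,0],[0,0,0.035,0,0,0],[0,0,0.03,0,0,0],[0,0,0.018,0,0,0],[0,0,0.006,0,0,0],[0,0,0.002,0,0,0],[0,0,0,0,0,0],[0,0,0,0,0,0]]}'
```

```text
time: 13.1
tool_pos: [0.4397, -0.313, 0.1935]
tool_rot: [-3.14, 0.002, -3.041]
contact_force: [0.1, -0.6, -0.8]
opening: 0.0198
grip_force: 40.0
```

```bash
python3 drive.py '{"plan": [[0,0,0.004,0,0,0],[0,0,0.003,0,0,0],[0,0,0.0015,0,0,0],[0,0,0.001,0,0,0],[0,0,0,0,0,0],[0,0,0,0,0,0]]}'
```

```text
time: 13.6
tool_pos: [0.4389, -0.3129, 0.1825]
tool_rot: [3.142, 0.0, -3.041]
contact_force: [-1.1, -0.3, 2.7]
opening: 0.0198
grip_force: 40.0
```

```bash
python3 drive.py '{"plan": [[0,0,0,0,0,0],[0,0,0,0,0,0],[0,0,0,0,0,0],[0,0,0,0,0,0]]}' 0.036 && python3 drive.py '{"plan": [[0,0,-0.01,0,0,0],[0,0,-0.025,0,0,0],[0,0,-0.04,0,0,0],[0,0,-0.04,0,0,0],[0,0,-0.03,0,0,0]]}'; python3 - <<'E'
from h import *
p,r=state()
# handle grasp hover: target tool yaw: y axis along tank x
for psi in (np.pi/2+TH,):
    Rt=R.from_euler("xyz",[np.pi,0,psi]);print("rotvec tool",(r.inv()*Rt).as_rotvec())
t=tank(-.06,0,.33);print(t,"delta tool now",r.inv().apply(t-p))
E
```

```text
time: 13.93
tool_pos: [0.439, -0.3129, 0.1823]
tool_rot: [3.142, 0.0, -3.041]
contact_force: [-1.3, 0.4, 0.0]
opening: 0.0356
grip_force: 0.0
time: 14.35
tool_pos: [0.439, -0.3129, 0.3311]
tool_rot: [-3.139, 0.002, -3.041]
contact_force: [1.3, -0.4, 0.3]
opening: 0.036
grip_force: 0.0
rotvec tool [-1.33387016e-04  3.44073967e-03  1.57098710e+00]
[ 0.61829975 -0.03199     0.33      ] delta tool now [-0.20649061  0.26153996  0.00097846]
```

Scaled: 0.121 rad is 0.0385.

```bash
python3 drive.py '{"plan": [[0,0,-0.01,0,0,0.0318],[0,0,-0.01,0,0,0.0385],[0,0,0,0,0,0.0385],[0,0,0,0,0,0.0385],[0,0,0,0,0,0.0385],[0,0,0,0,0,0.0385],[0,0,0,0,0,0.0385]]}' |grep rot&& python3 drive.py '{"plan": [[0,0,0,0,0,0.0385],[0,0,0,0,0,0.0385],[0,0,0,0,0,0.0385],[0,0,0,0,0,0.0385],[0,0,0,0,0,0.0385],[0,0,0,0,0,0.0385],[0,0,0,0,0,0.0057]]}'|grep rot && python3 drive.py '{"plan": [[0.0145,0.0115,0,0,0,0],[0.0291,0.0229,0,0,0,0],[0.0291,0.0229,0,0,0,0],[0.0291,0.0229,0,0,0,0],[0.0291,0.0229,0,0,0,0]]}' && python3 drive.py '{"plan": [[0.0291,0.0229,0,0,0,0],[0.0291,0.0229,0,0,0,0],[0.0291,0.0229,0,0,0,0],[0.0291,0.0229,0,0,0,0],[0.0145,0.0115,0,0,0,0],[0,0,0,0,0,0]]}'; python3 - <<'E'
from h import *
p,r=state();print(p,r.as_euler("xyz"),robot.observe()["qpos"])
t=tank(-.06,0,.123);print("delta grasp pt",r.inv().apply(t-p-r.apply([0,0,.159])))
c=eyes.read_camera("wrist");w=np.clip(c["image"]*1.5,0,255).astype(np.uint8)
cs=eyes.read_camera("scene");s=np.clip(cs["image"][100:300,150:430]*1.5,0,255).astype(np.uint8);s=cv2.resize(s,(420,300))
o=np.zeros((300,800,3),np.uint8);o[:, :380]=cv2.resize(w,(480,300))[:,50:430];o[:,380:]=s;cv2.imwrite("pics/h1.png",o[:,:,::-1])
# bar centre from wrist: print bar pixel predicted
P=np.array([tank(-.06,-.05,.123),tank(-.06,.05,.123)]);q=(P-c["pose"][:3,3])@c["pose"][:3,:3];th=np.arctan2(np.hypot(q[:,0],q[:,1]),q[:,2]);n=np.hypot(q[:,0],q[:,1]);print(np.c_[c["cx"]+c["fx"]*th*q[:,0]/n,c["cy"]+c["fx"]*th*q[:,1]/n])
E
```

```text
tool_rot: [3.142, 0.001, 2.41]
tool_rot: [3.141, 0.0, 1.667]
time: 15.93
tool_pos: [0.5289, -0.1708, 0.348]
tool_rot: [3.141, 0.0, 1.674]
contact_force: [-0.2, -0.5, -0.5]
opening: 0.0359
grip_force: 0.0
time: 16.43
tool_pos: [0.619, -0.0279, 0.3475]
tool_rot: [3.14, -0.001, 1.679]
contact_force: [-0.3, -0.3, 0.1]
opening: 0.0359
grip_force: 0.0
[ 0.61898698 -0.02785671  0.34752024] [ 3.14037240e+00 -9.44508169e-04  1.67923493e+00] [-1.68873695e-01  5.60800619e-01  1.33119690e+00  1.30986218e-03
  1.24868034e+00 -2.77725818e-01]
delta grasp pt [-0.0042467  -0.00140449  0.06551478]
[[318.29925081 282.74731882]
 [319.32418298 155.67787893]]
```

View pics/h1.png

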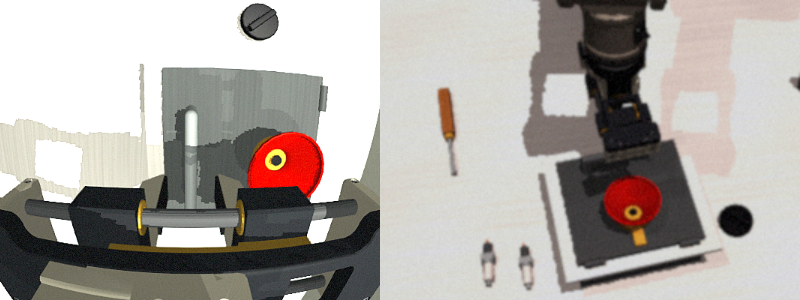

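The wrist view shows the bar between the open fingers, clear of the funnel. The scene view shows the scraper lying flat on the bench at left, with nothing else disturbed. I'll descend and grip.

```bash
python3 drive.py '{"plan": [[-0.004,0,0.02,0,0,0],[0,0,0.02,0,0,0],[0,0,0.014,0,0,0],[0,0,0.006,0,0,0],[0,0,0,0,0,0]]}' && python3 drive.py '{"plan": [[0,0,0,0,0,0],[0,0,0,0,0,0],[0,0,0,0,0,0],[0,0,0,0,0,0],[0,0,0,0,0,0]]}' 0.004 45;  python3 - <<'E'
from h import *
p,r=state();print(p,r.as_euler("xyz"),"grasp pt tank",R.from_euler("z",-TH).apply(p+r.apply([0,0,.159])-TC))
E
```

```text
time: 16.95
tool_pos: [0.6173, -0.0368, 0.2861]
tool_rot: [-3.139, -0.001, 1.671]
contact_force: [0.3, -0.1, 0.1]
opening: 0.0359
grip_force: 0.0
time: 17.37
tool_pos: [0.619, -0.0356, 0.2884]
tool_rot: [3.137, 0.001, 1.672]
contact_force: [5.7, 1.1, -0.1]
opening: 0.0107
grip_force: 45.0
[ 0.6189862  -0.03558688  0.28841381] [3.13691732e+00 7.82252413e-04 1.67188195e+00] grasp pt tank [-0.05893256 -0.003771    0.1294156 ]
```

```bash
python3 drive.py '{"plan": [[0,0.0016,-0.0048,0,0,0],[0,0.0018,-0.0048,0,0,0],[0,0.0019,-0.0047,0,0,0],[0,0.0019,-0.0047,0,0,0],[0,0.002,-0.0047,0,0,0],[0,0.0021,-0.0047,0,0,0],[0,0,0,0,0,0]]}' && python3 drive.py '{"plan": [[0,0.0053,-0.0088,0,0,0],[0,0.0055,-0.0086,0,0,0],[0,0.0058,-0.0083,0,0,0],[0,0,0,0,0,0]]}'; cat > ang.py <<'E'
from h import *
p,r=state();g=R.from_euler("z",-TH).apply(p+r.apply([0,0,.1654])-TC);h=g-[.09,0,.08]
print("bar tank",g,"radius",np.hypot(h[0],h[2]),"angle",np.degrees(np.arctan2(h[2],-h[0])-np.arctan2(43,150)))
E
python3 ang.py
```

```text
time: 17.95
tool_pos: [0.6299, -0.0345, 0.3159]
tool_rot: [3.14, 0.0, 1.672]
contact_force: [6.1, -1.2, -7.8]
opening: 0.0105
grip_force: 45.0
time: 18.28
tool_pos: [0.646, -0.0329, 0.3423]
tool_rot: [-3.141, 0.0, 1.672]
contact_force: [-1.8, -2.3, -2.1]
opening: 0.0107
grip_force: 45.0
bar tank [-0.0326359  -0.00371837  0.17687356] radius 0.15628195821830929 angle 22.310372888104542
```

```bash
python3 drive.py '{"plan": [[0,0.0068,-0.0076,0,0,0],[0,0.0071,-0.0074,0,0,0],[0,0.0074,-0.007,0,0,0],[0,0.008,-0.0063,0,0,0],[0,0.0084,-0.0058,0,0,0],[0,0.0087,-0.0053,0,0,0],[0,0,0,0,0,0],[0,0,0,0,0,0]]}'; python3 ang.py; python3 - <<'E'
from h import *
cs=eyes.read_camera("scene");s=np.clip(cs["image"][110:310,200:440]*1.6,0,255).astype(np.uint8);s=cv2.resize(s,(720,600),interpolation=cv2.INTER_CUBIC);cv2.imwrite("pics/l1.png",s[:,:,::-1])
def lid(a,y,phi,n): return tank(.09-a*np.cos(phi)+n*np.sin(phi),y,.08+a*np.sin(phi)+n*np.cos(phi))
for d in (40,45,50):
    f=np.radians(d);print(d,(proj(cs,[lid(.18,.095,f,.008),lid(.18,-.095,f,.008),lid(.15,.05,f,.043)])-[200,110])*3)
E
```

```text
time: 18.95
tool_pos: [0.6908, -0.0283, 0.3836]
tool_rot: [-3.141, 0.001, 1.672]
contact_force: [-10.9, -1.9, 13.4]
opening: 0.0104
grip_force: 45.0
bar tank [ 0.01238752 -0.00375777  0.21821621] radius 0.15851629567102185 angle 44.68867275448421
40 [[458.31951773 207.21376131]
 [195.5515373  258.02016629]
 [413.40250383 264.13048948]]
45 [[463.28054199 210.01089145]
 [196.72276106 261.64150572]
 [417.89394172 271.78580407]]
50 [[468.66860166 214.80299671]
 [198.30254786 267.31542189]
 [422.66668721 281.18264562]]
```

View pics/l1.png

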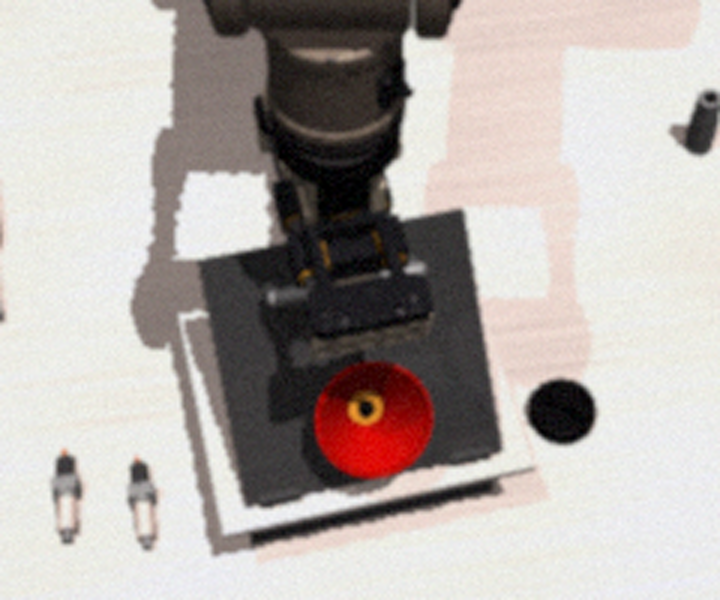

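The lid's front corner is at (463,210), which matches the 45° projection (463,210). There is a 17 N push towards the hinge, so I'll ease the arm outward slightly and check again.

```bash
python3 drive.py '{"plan": [[0,-0.0008,-0.0013,0,0,0],[0,0,0,0,0,0],[0,0,0,0,0,0],[0,0,0,0,0,0]]}'; python3 ang.py; python3 drive.py '{"plan": [[0,0,0,0,0,0],[0,0,0,0,0,0],[0,0,0,0,0,0],[0,0,0,0,0,0],[0,0,0,0,0,0],[0,0,0,0,0,0]]}'; python3 ang.py
```

```text
time: 19.33
tool_pos: [0.6902, -0.0284, 0.3833]
tool_rot: [-3.14, 0.001, 1.672]
contact_force: [-7.3, -1.3, 7.2]
opening: 0.0109
grip_force: 45.0
bar tank [ 0.01169066 -0.00373903  0.21792292] radius 0.1586035496790861 angle 44.41729125145568
time: 19.83
tool_pos: [0.6902, -0.0284, 0.3833]
tool_rot: [-3.14, 0.001, 1.672]
contact_force: [-6.7, -1.9, 6.8]
opening: 0.0109
grip_force: 45.0
bar tank [ 0.01167454 -0.0037577   0.21789111] radius 0.1585838431883542 angle 44.40655231727565
```

Stable at about 44.5°, so I'm handing in.

```bash
python3 -c "
from cell import robot, eyes, job
print(job.hand_in())"
```

```text
the job is handed in; nothing more can be done
None
```

The job is handed in: I scraped the front seam left to right at about 3.6 cm/s, laid the scraper flat on the bench clear of the tank, and the arm is holding the lid by its bar at about 44.5°; I left the socket, fuel cap and spark plugs alone.

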